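# Stagger the washed trays to dry

## Robot

A 7-joint arm with a two-finger parallel gripper is mounted at the origin on the work surface. World frame = base frame: x ahead of the robot, y to its left, z up, the work surface at z = 0. Lengths are in mm, angles in rad, forces in N, time in s.
With the tool pointing down it reaches from about 400 to 900 mm from the base axis. Payload 5.5 kg.
Tool frame: the origin (TCP) lies at the very end of the fingers, on their centre line; the grasp point (between the pads) lies r.hold_point_z behind it (r.hold_point_z is the distance from the TCP to the grasp point, in mm); z points along the fingers, y is the direction in which the jaws open and shut (so a half turn about z gives the same grasp; the last joint's range is limited). The gripper opens to 92 mm and grips with 3 to 60 N. Pads are 19 mm wide; open, the fingers measure 130 mm over their backs; the gripper's body (75 mm by 190 mm) begins 47 mm behind the grasp point.
Start: joints at [-0.969, 0.501, -0.427, 1.55, 0.221, 1.138, -0.21], TCP at [215.993, 613.063, 226.729] pointing down, gripper open.
Joint ranges: [-2.88, 2.88], [-0.31, 2.03], [-1.54, 1.56], [0.2, 2.42], [-1.41, 4.55], [0.19, 2.02], [-2.57, 2.57]. Speed limits (rad/s): [2.57, 2.57, 3.14, 3.14, 3.14, 3.14, 3.14].

## Interface

Orientations are given as a unit quaternion [x, y, z, w].
In Python, from rig import r gives the robot as it stands. The module is installed in compiled form; this text tells all that it offers.
- The arm moves only by the tool send_rows, never from a script. Its argument "series" is a list of rows, each an object of numbers: "ax", "ay", "az": the turn, a rotation vector about the tool's x, y, z in rad; "tx", "ty", "tz": the shift along the tool's x, y, z in cm; "fingers": the closure, from 0 (fully open) to 1 (shut). In form: [{"ax": .., "ay": .., "az": .., "tx": .., "ty": .., "tz": .., "fingers": ..}, ...]. A call has 1 to 5 rows; each row shifts and turns the commanded pose from where the row before left it, along the tool's axes as they then stand; what a row does not reach is not made up. A row lasts 1/8 s, in which the tool goes at most 62.5 mm and 10.7 degrees, less where a joint would pass 70% of its speed; a pose out of reach is approached as far as the arm can. A call is refused whole if a number of a shift passes 6.25 or a number of a turn 0.188, either way. A call with a gripper value outside its range is refused whole. The fingers move at their own pace and stop on an object; "newtons" is the grip in N (left out, the last holds). Time passes only in rows, so rows that do not move let the fingers close. It gives the time, the measured TCP pose, the force and the opening at its end, in the units of the state.
- r.sense(): the state, without advancing time (a new reading comes with each control period).
- r.capture(name): name is "scene" or "top" or "wrist"; returns a dict with "frame" (480x640x3 uint8, blue, green, red), "fx", "fy", "cx", "cy" (pixels), "dist" ([k1, k2, p1, p2, k3] as OpenCV has them; the pictures are not rectified), "R" (3x3) and "t" (3): a world point X has camera coordinates R X + t. Camera axes: x right, y down, z forward; pixel columns grow to the right and rows downward; lengths in mm; the calibration is good to about 2 mm. A picture is of the moment at which its call begins. There is no depth.
- r.hand_in(): hands the job in, once; it reports no verdict.
The state is a dict: "time": time; "q": joint angles; "dq": joint speeds; "joint_torque": joint torques, N m; "position": TCP position; "eef_rot": TCP orientation; "wrist_force": force on the tool from outside, world axes, zero at the start; "ft_torque": the same for the moment, N m; "grip_width": finger opening in mm.
Only numpy, scipy, OpenCV 4.12 (cv2) and the standard library are available. Lean on these libraries where they do the work, as an engineer would, in place of code of your own. Each camera call takes 0.05 s, during which the arm holds its last target. There are 200 camera calls.

## Task

The washed steel trays must dry staggered so that air gets into each: set the deep loose tray on the tray standing on the drain mat, its foot down inside the lip and slid out lengthwise over either end until the foot stops against that end of the lip, then set the shallow tray on the deep one in the same way but slid out to the opposite end, which brings it back squarely over the bottom tray. Both must end up level, lined up lengthwise with the bottom tray and let go. Set them down gently rather than dropping or forcing them, leave the bottom tray where it stands and do not disturb the brush, tin, hoof pick and insulator lying about the trays.

Things in the scene. Friction and masses are not known exactly. Their poses are not given: they have to be found in the camera images.
- base_tray_center (a point): Bottom steel tray, loose on the mat, 180 long (x) x 60 wide x 50 high, 0.26 kg; point: its centre, 25 above its foot's underside. All three trays: flat turned-in lip 6 wide, mouth 168 x 48; underside steps in to a centred foot 108 x 41, 8 deep, that drops into the mouth below (3.5 play each side; slides 30 either way along x from centre to the end lip), the body resting on the lip, so foot 42 above foot.
- deep_tray_center (a point): Deep loose steel tray for the middle of the stack, standing foot down on the bench; same as the bottom tray: 180 (x) x 60 x 50 high, 0.26 kg, same either way round. Point: its centre, 25 above its foot's underside; x along its length, z up. Grip across the 60 width at mid-length, high up: fingertips lower than 8 above the foot's underside would land on the lip of the tray below.
- shallow_tray_center (a point): Shallow loose steel tray for the top, standing foot down on the bench: plan, lip and foot as the others, 180 (x) x 60 x 38 high, 0.22 kg. Point: its centre, 19 above its foot's underside; x along its length, z up. Grip as the deep one. Foot ends 42 above the deep tray's foot. Only its weight holds the middle tray: pushing hard on its end lip drives it back.
- mat: Black ribbed rubber drain mat, 250 (x) x 120 x 6 mm high, fixed to the bench, under the bottom tray (whose length runs roughly along its x). Origin: centre of its underside. All sizes here in mm.
- insulator: green plastic fence insulator, 62 x 30 x 46 mm high. Leave it alone (origin: centre of its underside, nearly).
- hoof_pick: blue plastic hoof pick with a steel hook, about 170 mm long, 16 mm high, lying flat. Leave it alone (origin: centre of its underside, nearly).
- brush: wooden-backed horse brush lying bristles down, 190 x 60 x 50 mm high. Leave it alone (origin: centre of its underside, nearly).
- balm_tin: round aluminium tin, 92 mm across, 48 mm high. Leave it alone (origin: centre of its underside, nearly).
Not all that is in view belongs to the job. Leave any purple look-alike of the part that bears deep_tray_center alone.

How it is judged:
By the outcome, as a careful person would: the job done as asked, in the order asked, and still so for the second after the job is handed in, with the robot touching nothing.
It also fails if it takes over 64 s, if anything falls off the work surface, if the arm or the gripper's body presses on something with over 40 N, if the wrist force passes 120 N, or if a joint passes its speed limit or range.

## Working session

There is one attempt and no reset: what is moved stays moved. The work goes in short steps, Python scripts to look and compute and a tool call to move; the robot and the scene stay as the last step left them, time stands still between calls to the robot, and variables do not carry over. Pictures are saved under pics/ and viewed, about 8 in all and at most 12, crops included, and the job is handed in when it is done.

Besides the shell and the picture viewer there is one more tool, called after "Call:" in YAML: its name, and indented under it one key for each argument. send_rows: Moves the arm, as the interface text tells. Its arguments: {"type":"object","properties":{"series":{"type":"array","items":{"type":"object","properties":{"ax":{"type":"number"},"ay":{"type":"number"},"az":{"type":"number"},"tx":{"type":"number"},"ty":{"type":"number"},"tz":{"type":"number"},"fingers":{"type":"number"}}}},"newtons":{"type":"number"}},"required":["series"]}

```bash
mkdir -p pics
python3 - <<'E'
from rig import r
import cv2
s=r.sense();print(s, r.hold_point_z)
for n in("scene","top"):
    c=r.capture(n);cv2.imwrite(f"pics/{n}0.png",c["frame"]);print(n,c["fx"],c["fy"],c["cx"],c["cy"],c["dist"],c["R"],c["t"])
E
```

```text
{'time': 0.0, 'q': array([-0.96875979,  0.50183283, -0.426757  ,  1.55143923,  0.22081151,
        1.13826267, -0.21031005]), 'dq': array([-0.0005919 , -0.00046771,  0.00154198, -0.00012879,  0.00149742,
       -0.00095656, -0.0001558 ]), 'joint_torque': array([-6.91573368e-04, -5.66582394e+01, -5.81664920e+00, -2.79121292e+01,
       -6.86697965e-02,  3.05489951e-02,  2.04612079e-04]), 'position': array([215.89035576, 612.37758546, 225.68920867]), 'eef_rot': array([ 1.68600286e-01,  9.85684053e-01, -9.26566376e-04, -1.81370064e-04]), 'wrist_force': array([0.68609534, 0.11901095, 0.11218825]), 'ft_torque': array([ 0.00333139, -0.00606494,  0.0006441 ]), 'grip_width': 92.01225035879077} 18.8
scene 600.5112780578319 600.5112780578319 320.5014694125363 235.07961043459244 [0.02113879 0.         0.         0.         0.        ] [[ 0.75552279  0.65512016  0.00169908]
 [ 0.45693833 -0.52510587 -0.71796322]
 [-0.46945999  0.54321395 -0.69607897]] [-335.56033949 -168.73236894 1629.2985916 ]
top 603.3293585567018 603.3293585567018 317.0414163832572 235.5124443095361 [-0.15023103  0.          0.          0.          0.        ] [[ 0.01886922 -0.99981539 -0.00362391]
 [-0.98194282 -0.01784929 -0.18833403]
 [ 0.18823458  0.00711219 -0.98209835]] [   2.74541382  480.44472773 1671.23500387]
```

View pics/top0.png

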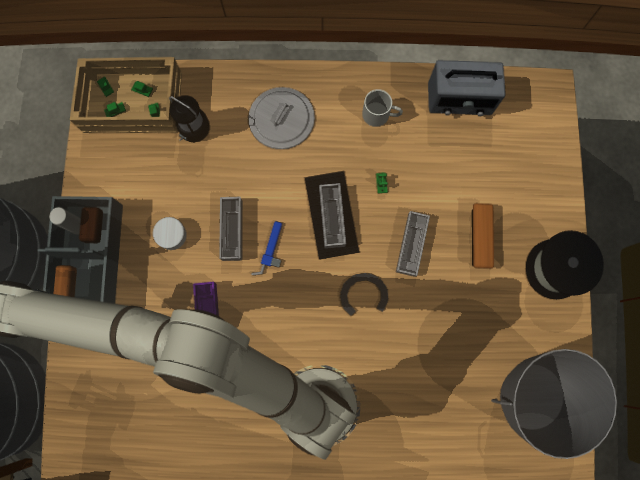

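View pics/scene0.png

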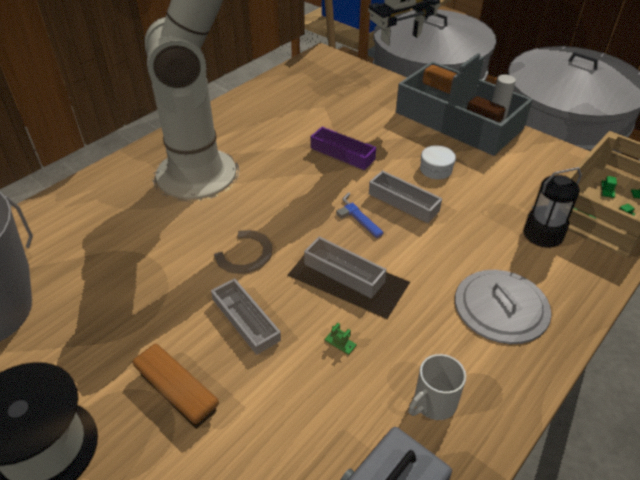

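Top view: steel candidates at (231,228) and (413,243), base tray at (332,215) on the mat, purple look-alike at (205,300). I need to tell deep from shallow in a close crop.

Run:
```python
import cv2,numpy as np
s=cv2.imread("pics/scene0.png");t=cv2.imread("pics/top0.png")
def c(im,x,y,w,h,k):
    return cv2.resize(im[y:y+h,x:x+w],None,fx=k,fy=k,interpolation=cv2.INTER_CUBIC)
# scene crops 100x75 -> x4 ; top crops 66x75
a=np.hstack([c(s,360,160,100,75,4),c(s,200,275,100,75,4)])
b=np.hstack([c(t,200,190,66,75,4),c(t,300,180,66,75,4),c(t,380,203,66,75,4)])
b=np.hstack([b,np.zeros((300,8,3),np.uint8)])
cv2.imwrite("pics/m1.png",np.vstack([a,b]))
```

```text
(no output)
```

View pics/m1.png

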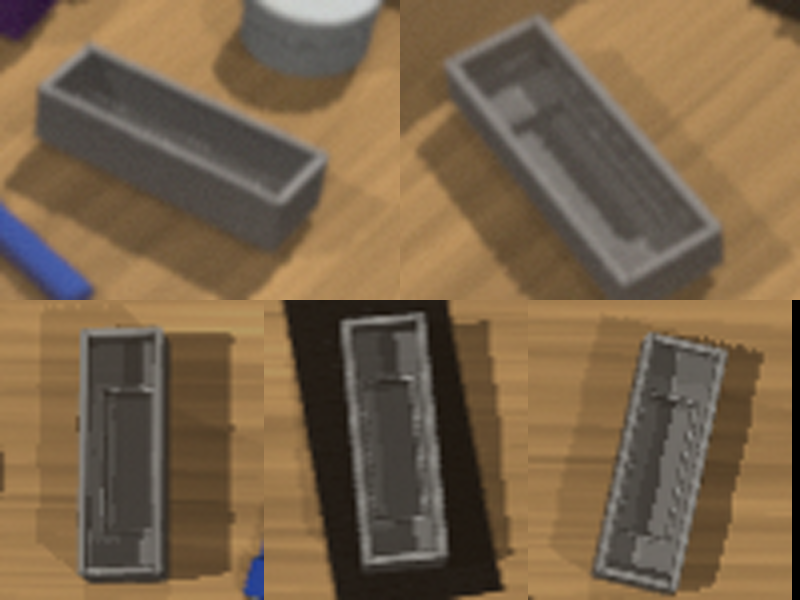

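```bash
cat > h.py <<'E'
from rig import r
import cv2,numpy as np
from scipy.optimize import least_squares
def proj(c,X):
    return cv2.projectPoints(np.float64(X).reshape(-1,3),cv2.Rodrigues(c["R"])[0],c["t"],np.array([[c["fx"],0,c["cx"]],[0,c["fy"],c["cy"]],[0,0,1.]]),np.array(c["dist"]))[0][:,0]
def rect(p,L=180,W=60):  # x,y,yaw,z ; corners: +x+y, +x-y, -x-y, -x+y
    x,y,a,z=p;R=np.array([[np.cos(a),-np.sin(a)],[np.sin(a),np.cos(a)]])
    q=np.array([[L,W],[L,-W],[-L,-W],[-L,W]])/2@R.T+[x,y]
    return np.c_[q,np.full(4,z)]
def fit(obs,p0,zfix=None):
    def f(p):
        p=p if zfix is None else [*p[:3],zfix]
        return np.concatenate([(proj(c,rect(p))-uv).ravel() for c,uv in obs])
    s=least_squares(f,p0 if zfix is None else p0[:3]);return s.x,np.sqrt(np.mean(s.fun**2)),s.fun.round(1)
E
python3 - <<'E'
from h import *
S=r.capture("scene");T=r.capture("top")
g=lambda o,p:(np.array(p)+.5)/4-.5+o
lT=g([200,190],[[81,29],[161,28],[161,272],[81,275]])
lS=g([360,160],[[325,155],[277,200],[40,88],[90,46]])
bT=g([300,180],[[78,18],[160,13],[183,260],[101,267]])
rT=g([380,203],[[122,33],[197,50],[149,292],[69,276]])
rS=g([200,275],[[320,228],[225,288],[47,65],[140,15]])
for n,o in(("left",[(T,lT),(S,lS)]),("left T",[(T,lT)]),("right",[(T,rT),(S,rS)]),("right T",[(T,rT)]),("base",[(T,bT)])):
    p0=[500,0,0,45]
    print(n,fit(o,p0)[:2],[ (z,*fit(o,p0,z)[:2]) for z in((38,50) if n!="base" else (56,))])
for n,z,px in(("tin",48,(168,232)),("pick",8,(271,247)),("insul",23,(382,183)),("brush",50,(483,236))):
    f=least_squares(lambda p:proj(T,[*p,z])[0]-px,[500,0]);print(n,f.x)
E
```

```text
left (array([4.98149849e+02, 2.60389410e+02, 4.10580280e-02, 4.96174560e+01]), np.float64(0.8160283892214767)) [(38, array([4.96666713e+02, 2.65448261e+02, 4.40862983e-02]), np.float64(1.6776730337834316)), (50, array([4.98198600e+02, 2.60223038e+02, 4.09568921e-02]), np.float64(0.8174761443769238))]
left T (array([5.03089565e+02, 2.63911016e+02, 4.62421353e-02, 3.24044007e+01]), np.float64(0.2732331849419383)) [(38, array([5.01962707e+02, 2.63042689e+02, 4.63177204e-02]), np.float64(0.2833764848591137)), (50, array([4.99546324e+02, 2.61180573e+02, 4.64814902e-02]), np.float64(0.36232721223006703))]
right (array([ 4.65107940e+02, -2.64027670e+02, -2.16539504e-01,  3.64813316e+01]), np.float64(0.5740361390800912)) [(38, array([ 4.65515448e+02, -2.64345387e+02, -2.16851283e-01]), np.float64(0.6087157602000715)), (50, array([ 4.68744733e+02, -2.66860416e+02, -2.19348453e-01]), np.float64(1.9050136207369073))]
right T (array([ 4.65004326e+02, -2.64135766e+02, -2.11064337e-01,  3.74999937e+01]), np.float64(0.4634275991014019)) [(38, array([ 4.64914521e+02, -2.64058309e+02, -2.11069443e-01]), np.float64(0.46347712546284975)), (50, array([ 4.62759371e+02, -2.62199417e+02, -2.11192912e-01]), np.float64(0.49382452793414044))]
base (array([ 5.38471728e+02, -3.03212470e+01,  1.03162509e-01,  6.70301026e+01]), np.float64(0.2694475302746852)) [(56, array([ 5.40972266e+02, -3.05197179e+01,  1.03207593e-01]), np.float64(0.30954991348059696))]
tin [482.35432906 440.16399924]
pick [451.15998938 144.8761024 ]
insul [ 645.31581427 -176.19515032]
brush [ 486.70676678 -464.37066737]
```

The (231,228) tray is the deep one: the free height fit gave 49.6, rim centre near (499,261), yaw 0.044. The (413,243) tray is the shallow one: 36.5, near (465,-264), yaw -0.214. The base is near (541,-30), yaw 0.103. I'm moving above the deep tray.

Call:
send_rows:
  series:
    - {"az": -0.128}
    - {"az": -0.128}
    - {"az": -0.128}
    - {"tx": -3.34,"ty": -4.55}
    - {"tx": -3.34,"ty": -4.55}

```text
schema error: expected keys ax, ay, az, tx, ty, tz, fingers
```

Call:
send_rows:
  series:
    - {"tx": -3.34,"ty": -4.55}
    - {"tx": -3.34,"ty": -4.55}
    - {"tx": -3.34,"ty": -4.55}
    - {"tx": -3.34,"ty": -4.55}
    - {"tx": -3.34,"ty": -4.55}

```text
schema error: expected keys ax, ay, az, tx, ty, tz, fingers
```

Call:
send_rows:
  series:
    - {"tx": -3.34,"ty": -4.55}
    - {"tz": 4}
    - {}

```text
schema error: expected keys ax, ay, az, tx, ty, tz, fingers
```

```bash
cat >> h.py <<'E'
def tcp():
    s=r.sense();from scipy.spatial.transform import Rotation as Ro
    return s,Ro.from_quat(s["eef_rot"]).as_matrix()
def go(x,y,z,yaw):  # delta in tool axes (cm) ; yaw = tray yaw (tool y at yaw+90 deg)
    s,M=tcp();d=M.T@(np.array([x,y,z])-s["position"])/10
    a=np.arctan2(M[1,1],M[0,1]);e=(yaw+np.pi/2-a+np.pi/2)%np.pi-np.pi/2
    print("t",round(s["time"],2),"pos",s["position"].round(1),"yaw",round(a-np.pi/2,4),"zdir",M[:,2].round(4),"F",s["wrist_force"].round(2),"w",round(s["grip_width"],1))
    print("-> tool cm",d.round(2),"az",round(-e,4))
E
python3 - <<'E'
from h import *
go(499,261,25,.044)
c=r.capture("wrist");cv2.imwrite("pics/w1.png",c["frame"]);print(proj(c,rect([499,261,.044,50])))
E
```

```text
t 0.2 pos [215.9 612.6 226.1] yaw -0.3388 zdir [-4.0e-04 -1.1e-03 -1.0e+00] F [-0.34  0.35 -0.05] w 92.0
-> tool cm [-38.39 -23.73  20.14] az -0.3828
[[196.13216138 531.34063429]
 [160.83406824 538.84865041]
 [ 88.81712482 452.34906779]
 [126.24314026 441.74765252]]
```

View pics/w1.png

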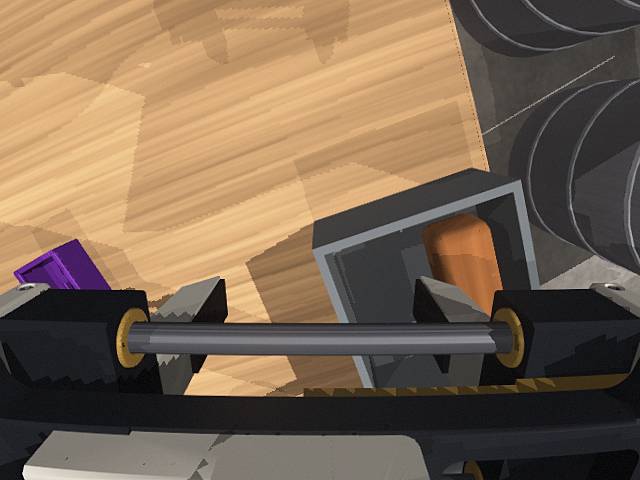

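The moves were refused because every key is required. The picture is only the start pose: purple tray at (65,270), caddy at (420,260). I'm resending with all keys.

Call:
send_rows:
  series:
    - {"ax": 0,"ay": 0,"az": -0.128,"tx": 0,"ty": 0,"tz": 0,"fingers": 0}
    - {"ax": 0,"ay": 0,"az": -0.128,"tx": 0,"ty": 0,"tz": 0,"fingers": 0}
    - {"ax": 0,"ay": 0,"az": -0.128,"tx": 0,"ty": 0,"tz": 0,"fingers": 0}
    - {"ax": 0,"ay": 0,"az": 0,"tx": -3.34,"ty": -4.55,"tz": 0,"fingers": 0}
    - {"ax": 0,"ay": 0,"az": 0,"tx": -3.34,"ty": -4.55,"tz": 0,"fingers": 0}

```text
time: 0.88
position: [287.0, 524.4, 226.4]
eef_rot: [-0.024, 1.0, -0.0, -0.0]
wrist_force: [0.5, 0.0, -0.4]
grip_width: 91.8
```

Call:
send_rows:
  series:
    - {"ax": 0,"ay": 0,"az": 0,"tx": -3.34,"ty": -4.55,"tz": 0,"fingers": 0}
    - {"ax": 0,"ay": 0,"az": 0,"tx": -3.34,"ty": -4.55,"tz": 0,"fingers": 0}
    - {"ax": 0,"ay": 0,"az": 0,"tx": -3.34,"ty": -4.55,"tz": 0,"fingers": 0}
    - {"ax": 0,"ay": 0,"az": 0,"tx": -3.34,"ty": -4.55,"tz": 0,"fingers": 0}
    - {"ax": 0,"ay": 0,"az": 0,"tx": -3.34,"ty": -4.55,"tz": 0,"fingers": 0}

```text
time: 1.5
position: [465.0, 303.9, 226.9]
eef_rot: [-0.023, 1.0, 0.0, 0.0]
wrist_force: [0.6, 0.7, -0.1]
grip_width: 91.8
```

Call:
send_rows:
  series:
    - {"ax": 0,"ay": 0,"az": 0,"tx": -3.34,"ty": -4.55,"tz": 0,"fingers": 0}
    - {"ax": 0,"ay": 0,"az": 0,"tx": 0,"ty": 0,"tz": 4,"fingers": 0}
    - {"ax": 0,"ay": 0,"az": 0,"tx": 0,"ty": 0,"tz": 0,"fingers": 0}

```text
time: 1.88
position: [497.4, 259.6, 184.1]
eef_rot: [-0.022, 1.0, -0.001, -0.003]
wrist_force: [-0.5, 0.7, 0.5]
grip_width: 92.0
```

Run:
```python
from h import *
go(499,261,25,.044)
c=r.capture("wrist");cv2.imwrite("pics/w2.png",c["frame"]);print(proj(c,rect([499,261,.044,50])))
```

```text
t 1.88 pos [497.4 259.6 184.1] yaw 0.0439 zdir [-0.0059 -0.0027 -1.    ] F [-0.45  0.71  0.48] w 92.0
-> tool cm [-0.26  0.17 15.91] az -0.0001
[[355.30890446 323.47487289]
 [290.35628452 323.44282567]
 [285.15468027 118.4984539 ]
 [361.53760362 118.5208592 ]]
```

View pics/w2.png

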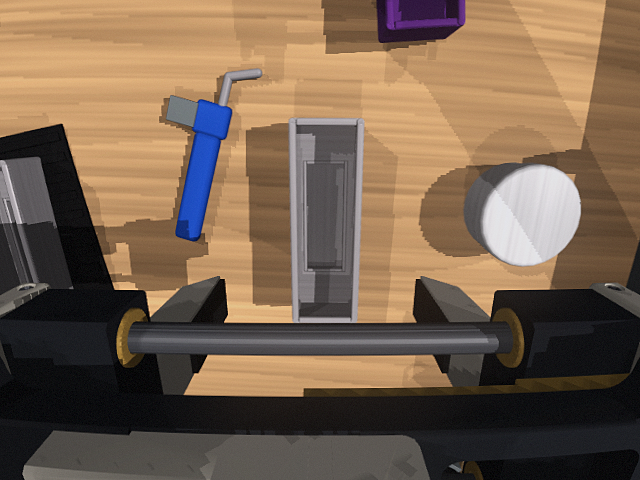

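The tray's rim corners are about (290,119), (364,119), (358,322), (293,322), clear of the pick (210,150) and tin (525,215). The prediction is about 3 px off sideways, so I'm refitting.

Run:
```python
from h import *
c=r.capture("wrist")
p,e,f=fit([(c,np.array([[358,322.5],[293,322.5],[290,119],[364,119]]))],[499,261,.044],50);print(p,e,f)
go(p[0],p[1],26,p[2])
```

```text
[5.00094239e+02 2.65702440e+02 4.38612069e-02] 0.5075400159069037 [-0.2  0.1  0.2  0.1 -1.  -0.2  1.   0.1]
t 1.98 pos [498.7 262.5 187.1] yaw 0.0468 zdir [-9.e-04  4.e-04 -1.e+00] F [-0.24  0.28  0.22] w 91.6
-> tool cm [-0.17  0.31 16.11] az 0.003
```

The pixels came from the earlier picture, when the arm was still about 3 mm off, so the corrected target is about (498.8,262.9), almost where I am now. Going straight down.

Call:
send_rows:
  series:
    - {"ax": 0,"ay": 0,"az": 0,"tx": 0,"ty": 0,"tz": 5,"fingers": 0}
    - {"ax": 0,"ay": 0,"az": 0,"tx": 0,"ty": 0,"tz": 5,"fingers": 0}
    - {"ax": 0,"ay": 0,"az": 0,"tx": 0,"ty": 0,"tz": 4,"fingers": 0}
    - {"ax": 0,"ay": 0,"az": 0,"tx": 0,"ty": 0,"tz": 2.1,"fingers": 0}
    - {"ax": 0,"ay": 0,"az": 0,"tx": 0,"ty": 0,"tz": 0,"fingers": 0}

```text
time: 2.6
position: [498.5, 262.7, 25.5]
eef_rot: [-0.024, 1.0, -0.0, -0.001]
wrist_force: [-0.1, -0.2, 0.7]
grip_width: 92.0
```

Call:
send_rows:
  series:
    - {"ax": 0,"ay": 0,"az": 0,"tx": 0,"ty": 0,"tz": 0,"fingers": 0}
    - {"ax": 0,"ay": 0,"az": 0,"tx": 0,"ty": 0,"tz": 0,"fingers": 0.3}
    - {"ax": 0,"ay": 0,"az": 0,"tx": 0,"ty": 0,"tz": 0,"fingers": 0.5}
    - {"ax": 0,"ay": 0,"az": 0,"tx": 0,"ty": 0,"tz": 0,"fingers": 0.5}
    - {"ax": 0,"ay": 0,"az": 0,"tx": 0,"ty": 0,"tz": 0,"fingers": 0.5}
  newtons: 20

```text
time: 3.22
position: [499.7, 261.9, 26.1]
eef_rot: [-0.023, 1.0, 0.0, 0.0]
wrist_force: [-0.8, -0.4, 2.5]
grip_width: 59.9
```

Run:
```python
from h import *
go(541,-30,60+26,.103)
```

```text
t 3.23 pos [499.7 261.9  26.1] yaw 0.0452 zdir [ 7.e-04  8.e-04 -1.e+00] F [-0.8  -0.35  2.48] w 59.9
-> tool cm [ -2.81 -29.35  -6.01] az -0.0578
```

Gripped at 59.9 mm. Lifting, then stopping short of the base to see it and the held tray together.

Call:
send_rows:
  series:
    - {"ax": 0,"ay": 0,"az": 0,"tx": 0,"ty": 0,"tz": -2,"fingers": 0.5}
    - {"ax": 0,"ay": 0,"az": 0,"tx": 0,"ty": 0,"tz": -4.5,"fingers": 0.5}
    - {"ax": 0,"ay": 0,"az": 0,"tx": 0,"ty": 0,"tz": -4.5,"fingers": 0.5}
    - {"ax": 0,"ay": 0,"az": 0,"tx": 0,"ty": -2,"tz": -3,"fingers": 0.5}
    - {"ax": 0,"ay": 0,"az": 0,"tx": -1,"ty": -5,"tz": 0,"fingers": 0.5}

```text
time: 3.85
position: [513.6, 195.6, 170.0]
eef_rot: [-0.026, 1.0, 0.002, 0.003]
wrist_force: [1.9, -1.0, -2.6]
grip_width: 59.9
```

Call:
send_rows:
  series:
    - {"ax": 0,"ay": 0,"az": -0.029,"tx": -1,"ty": -5,"tz": 0,"fingers": 0.5}
    - {"ax": 0,"ay": 0,"az": -0.029,"tx": -1,"ty": -4,"tz": 0,"fingers": 0.5}
    - {"ax": 0,"ay": 0,"az": 0,"tx": 0,"ty": -2,"tz": 0,"fingers": 0.5}
    - {"ax": 0,"ay": 0,"az": 0,"tx": 0,"ty": 0,"tz": 0,"fingers": 0.5}
    - {"ax": 0,"ay": 0,"az": 0,"tx": 0,"ty": 0,"tz": 0,"fingers": 0.5}

```text
time: 4.47
position: [539.4, 85.0, 166.2]
eef_rot: [-0.052, 0.999, 0.0, 0.0]
wrist_force: [0.3, 0.3, -2.2]
grip_width: 60.0
```

Run:
```python
from h import *
import pickle
go(541,-30,60+26,.103)
c=r.capture("wrist");pickle.dump((c,r.sense()),open("w3.pkl","wb"));cv2.imwrite("pics/w3.png",c["frame"]);print(proj(c,rect([541,-30,.103,56])))
```

```text
t 4.47 pos [539.4  85.  166.2] yaw 0.1045 zdir [ 1.e-04  1.e-03 -1.e+00] F [ 0.3   0.31 -2.22] w 60.0
-> tool cm [  1.04 -11.46   8.01] az 0.0015
[[221.98499025 323.87612015]
 [153.4945443  322.92015322]
 [122.64700788 101.5655053 ]
 [203.4272192   99.55269976]]
```

View pics/w3.png

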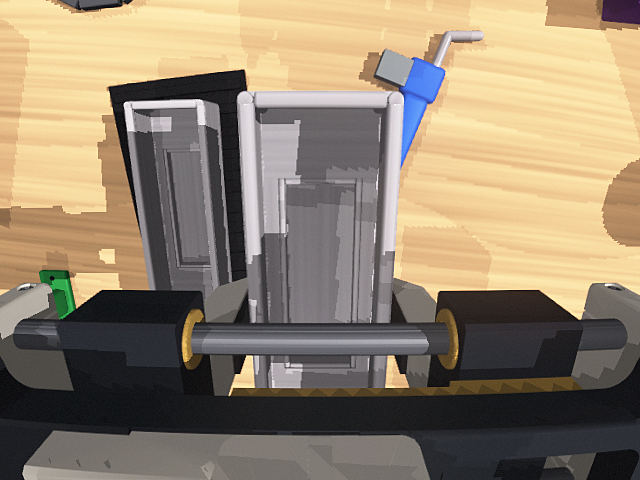

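The base rim's near corners are at (124,103) and (205,101), within about 1.5 px of prediction, with the left edge passing (150,285). The held tray's near rim corners are at (239,93) and (404,93).

Run:
```python
from h import *
import pickle
c,s=pickle.load(open("w3.pkl","rb"))
x,y,z=s["position"];print(x,y,z)
for d in((0,0),(5,0),(0,3)):print(d,proj(c,rect([x+d[0],y+d[1],.1045,z+24]))[2:])
print(proj(c,rect([542,-29,.103,56])))
# sharp edge profiles
g=cv2.cvtColor(c["frame"],cv2.COLOR_BGR2GRAY)
print(g[85:112,[300,340]].T.tolist()); print("r200",g[200,228:270].tolist(),g[200,370:412].tolist())
print("base r200",g[200,128:150].tolist(),g[200,205:235].tolist(),"col",g[95:112,[150,185]].T.tolist())
h=lambda row,x0,yw:[ [np.round(np.interp(row,[P[k,1] for k in o],[P[k,0] for k in o]),1) for o in((2,1),(3,0))] for P in [proj(c,rect(x0))]]
print("held pred",h(200,[x,y,.1045,z+24],0),"base pred",h(200,[541,-30,.103,56],0))
```

```text
539.4152610845791 85.39040554897804 166.12599903721141
(0, 0) [[240.31434004  95.30695575]
 [408.70976048  95.46589837]]
(5, 0) [[239.5739986  109.85159145]
 [406.49041351 109.94802652]]
(0, 3) [[248.68519709  96.12544924]
 [416.93213997  96.5140796 ]]
[[223.12622177 325.01849466]
 [154.67783329 324.06005092]
 [123.99528564 103.09890153]
 [204.76306387 101.13300392]]
[[204, 199, 200, 197, 197, 215, 188, 207, 213, 219, 221, 218, 216, 214, 212, 211, 208, 209, 205, 192, 171, 154, 105, 77, 101, 106, 103], [195, 195, 198, 200, 202, 216, 198, 204, 214, 222, 221, 220, 214, 218, 213, 211, 208, 206, 206, 193, 173, 152, 114, 83, 101, 105, 106]]
r200 [24, 24, 30, 31, 24, 26, 28, 26, 28, 26, 27, 29, 29, 45, 111, 157, 171, 201, 210, 208, 211, 214, 215, 220, 223, 222, 219, 215, 208, 185, 146, 132, 135, 137, 130, 166, 185, 177, 181, 178, 178, 178] [141, 141, 148, 128, 126, 126, 132, 121, 86, 88, 87, 84, 92, 111, 137, 164, 195, 214, 209, 211, 216, 219, 222, 226, 227, 228, 216, 216, 216, 217, 219, 219, 219, 219, 219, 217, 213, 206, 202, 203, 203, 202]
base r200 [144, 148, 148, 160, 114, 38, 7, 0, 153, 153, 151, 150, 149, 143, 107, 73, 54, 60, 58, 55, 58, 58] [156, 146, 149, 158, 157, 121, 96, 56, 55, 58, 56, 58, 58, 57, 60, 59, 53, 61, 144, 142, 122, 13, 25, 24, 24, 30, 31, 24, 26, 28] col [[31, 33, 38, 19, 14, 84, 222, 237, 231, 227, 225, 226, 218, 174, 59, 51, 62], [22, 32, 24, 11, 129, 218, 240, 233, 230, 227, 228, 217, 179, 65, 112, 111, 109]]
held pred [[np.float64(247.0), np.float64(401.2)]] base pred [[np.float64(136.4), np.float64(211.7)]]
```

Relative to the jaws the held tray is within about 2 mm, and the base measures (540.5,-29.5) at yaw 0.103. I'll lower with the foot 20 mm toward -x, leaving about 10 mm to slide.

Run:
```python
from h import *
go(522,-31.6,90,.103)
```

```text
t 4.53 pos [539.4  85.4 166.1] yaw 0.1054 zdir [ 1.e-04  1.e-03 -1.e+00] F [-0.44 -0.15 -2.74] w 60.2
-> tool cm [  2.96 -11.46   7.6 ] az 0.0024
```

Call:
send_rows:
  series:
    - {"ax": 0,"ay": 0,"az": 0.002,"tx": 1,"ty": -3.5,"tz": 0,"fingers": 0.5}
    - {"ax": 0,"ay": 0,"az": 0,"tx": 1,"ty": -4.5,"tz": 0,"fingers": 0.5}
    - {"ax": 0,"ay": 0,"az": 0,"tx": 0.96,"ty": -3.46,"tz": 1,"fingers": 0.5}
    - {"ax": 0,"ay": 0,"az": 0,"tx": 0,"ty": 0,"tz": 3.5,"fingers": 0.5}
    - {"ax": 0,"ay": 0,"az": 0,"tx": 0,"ty": 0,"tz": 3,"fingers": 0.5}

```text
time: 5.15
position: [522.2, -32.4, 90.2]
eef_rot: [-0.051, 0.999, 0.0, 0.0]
wrist_force: [-0.4, 1.3, -1.1]
grip_width: 59.5
```

Call:
send_rows:
  series:
    - {"ax": 0,"ay": 0,"az": 0,"tx": 0,"ty": 0,"tz": 0,"fingers": 0.5}
    - {"ax": 0,"ay": 0,"az": 0,"tx": 0,"ty": 0,"tz": 0,"fingers": 0.5}
    - {"ax": 0,"ay": 0,"az": 0,"tx": 0,"ty": 0,"tz": 0,"fingers": 0.5}

```text
time: 5.52
position: [523.3, -32.9, 92.2]
eef_rot: [-0.051, 0.999, -0.0, 0.001]
wrist_force: [-1.4, -0.2, -1.5]
grip_width: 59.5
```

Run:
```python
from h import *
go(522,-31.6,75,.103)
o=[]
for n in("wrist","top","scene"):
    c=r.capture(n);f=c["frame"]
    cv2.imwrite(f"pics/{n}4.png",f)
t=cv2.imread("pics/top4.png")[170:270,280:380];s=cv2.imread("pics/scene4.png")[210:310,290:410]
w=cv2.imread("pics/wrist4.png")
z=lambda i,W,H:cv2.resize(i,(W,H),interpolation=cv2.INTER_CUBIC)
cv2.imwrite("pics/m4.png",np.vstack([z(w[60:300,140:500],800,300)[:, :],np.hstack([z(t,400,300),z(s,400,300)])]))
```

```text
t 5.53 pos [523.3 -32.9  92.2] yaw 0.1022 zdir [ 2.6e-03 -1.0e-04 -1.0e+00] F [-1.37 -0.17 -1.54] w 59.5
-> tool cm [0.12 0.15 1.72] az -0.0008
```

View pics/m4.png

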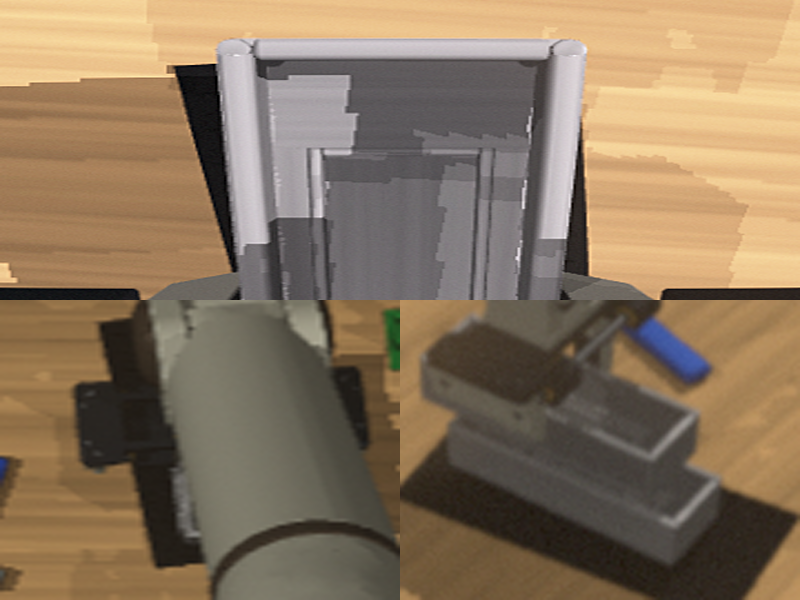

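Scene crop: base +x rim corners at about (385.4,269.3) and (372.5,281.7), held tray's at about (379.1,247.3) and (366.5,262.7). Checking lateral alignment with these.

Run:
```python
from h import *
c=r.capture("scene")
s=r.sense();p=s["position"]
for n,P,uv in(("base",[540.5,-29.5,.103,56],[[385.4,269.3],[372.5,281.7]]),("held",[p[0]-1,p[1],.103,p[2]+24],[[379.1,247.3],[366.5,262.7]])):
    q=proj(c,rect(P))[:2];print(n,q.round(1).tolist(),uv)
    f=least_squares(lambda d:(proj(c,rect([P[0]+d[0],P[1]+d[1],*P[2:]]))[:2]-uv).ravel(),[0,0]);print(f.x,f.fun.round(1))
go(522,-31.6,75,.103)
```

```text
base [[387.2, 268.5], [372.7, 285.7]] [[385.4, 269.3], [372.5, 281.7]]
[-4.53854265  2.48355174] [ 0.8 -2.4 -0.8  2.3]
held [[381.0, 246.1], [366.0, 263.1]] [[379.1, 247.3], [366.5, 262.7]]
[-0.39845342 -1.75747849] [ 1.3 -0.8 -1.2  0.8]
t 5.72 pos [522.5 -33.5  91.5] yaw 0.1013 zdir [ 1.3e-03 -2.0e-04 -1.0e+00] F [ 0.92 -0.11 -2.15] w 60.2
-> tool cm [0.03 0.2  1.65] az -0.0017
```

Call:
send_rows:
  series:
    - {"ax": 0,"ay": 0,"az": 0,"tx": 0,"ty": 0.23,"tz": 0.7,"fingers": 0.5}
    - {"ax": 0,"ay": 0,"az": 0,"tx": 0,"ty": 0,"tz": 0.3,"fingers": 0.5}
    - {"ax": 0,"ay": 0,"az": 0,"tx": 0,"ty": 0,"tz": 0.15,"fingers": 0.5}
    - {"ax": 0,"ay": 0,"az": 0,"tx": 0,"ty": 0,"tz": 0,"fingers": 0.5}

```text
time: 6.22
position: [521.6, -31.2, 78.9]
eef_rot: [-0.051, 0.999, 0.0, -0.0]
wrist_force: [-0.2, 0.3, -2.4]
grip_width: 59.9
```

Call:
send_rows:
  series:
    - {"ax": 0,"ay": 0,"az": 0,"tx": 0,"ty": 0,"tz": 0.15,"fingers": 0.5}
    - {"ax": 0,"ay": 0,"az": 0,"tx": 0,"ty": 0,"tz": 0.1,"fingers": 0.5}
    - {"ax": 0,"ay": 0,"az": 0,"tx": 0,"ty": 0,"tz": 0,"fingers": 0.5}

```text
time: 6.6
position: [521.7, -31.2, 76.6]
eef_rot: [-0.051, 0.999, 0.0, -0.0]
wrist_force: [-0.2, -0.3, -1.9]
grip_width: 59.6
```

The foot is inside the lip (underside about 51, lip at 56) with no side load. Now seating it.

Call:
send_rows:
  series:
    - {"ax": 0,"ay": 0,"az": 0,"tx": 0,"ty": 0,"tz": 0.1,"fingers": 0.5}
    - {"ax": 0,"ay": 0,"az": 0,"tx": 0,"ty": 0,"tz": 0.1,"fingers": 0.5}
    - {"ax": 0,"ay": 0,"az": 0,"tx": 0,"ty": 0,"tz": 0,"fingers": 0.5}

```text
time: 6.98
position: [521.7, -31.2, 74.6]
eef_rot: [-0.051, 0.999, 0.0, -0.0]
wrist_force: [-0.2, 0.4, -1.7]
grip_width: 59.7
```

Call:
send_rows:
  series:
    - {"ax": 0,"ay": 0,"az": 0,"tx": 0,"ty": 0,"tz": 0.05,"fingers": 0.5}
    - {"ax": 0,"ay": 0,"az": 0,"tx": 0,"ty": 0,"tz": 0,"fingers": 0.5}

```text
time: 7.22
position: [521.8, -31.2, 74.2]
eef_rot: [-0.051, 0.999, 0.0, 0.0]
wrist_force: [0.1, 0.2, -1.9]
grip_width: 59.8
```

Call:
send_rows:
  series:
    - {"ax": 0,"ay": 0,"az": 0,"tx": 0,"ty": 0,"tz": 0.05,"fingers": 0.5}
    - {"ax": 0,"ay": 0,"az": 0,"tx": 0,"ty": 0,"tz": 0,"fingers": 0.5}

```text
time: 7.48
position: [521.8, -31.2, 74.1]
eef_rot: [-0.051, 0.999, -0.0, 0.0]
wrist_force: [-1.7, 0.1, 3.4]
grip_width: 59.8
```

Call:
send_rows:
  series:
    - {"ax": 0,"ay": 0,"az": 0,"tx": 0,"ty": 0,"tz": 0.05,"fingers": 0.5}
    - {"ax": 0,"ay": 0,"az": 0,"tx": 0,"ty": 0,"tz": 0,"fingers": 0.5}

```text
time: 7.72
position: [521.8, -31.2, 74.1]
eef_rot: [-0.051, 0.999, -0.0, 0.0]
wrist_force: [-4.7, -0.0, 8.9]
grip_width: 60.1
```

Seated at z = 74.1. Backing off the press by 0.9 mm, then sliding toward -x.

Call:
send_rows:
  series:
    - {"ax": 0,"ay": 0,"az": 0,"tx": 0,"ty": 0,"tz": -0.09,"fingers": 0.5}
    - {"ax": 0,"ay": 0,"az": 0,"tx": 0.2,"ty": 0,"tz": 0,"fingers": 0.5}
    - {"ax": 0,"ay": 0,"az": 0,"tx": 0.2,"ty": 0,"tz": 0,"fingers": 0.5}
    - {"ax": 0,"ay": 0,"az": 0,"tx": 0.1,"ty": 0,"tz": 0,"fingers": 0.5}
    - {"ax": 0,"ay": 0,"az": 0,"tx": 0,"ty": 0,"tz": 0,"fingers": 0.5}

```text
time: 8.35
position: [516.8, -31.8, 74.1]
eef_rot: [-0.051, 0.999, 0.0, 0.0]
wrist_force: [0.8, 0.0, -0.7]
grip_width: 59.6
```

Call:
send_rows:
  series:
    - {"ax": 0,"ay": 0,"az": 0,"tx": 0.1,"ty": 0,"tz": 0,"fingers": 0.5}
    - {"ax": 0,"ay": 0,"az": 0,"tx": 0,"ty": 0,"tz": 0,"fingers": 0.5}

```text
time: 8.6
position: [515.8, -31.8, 74.1]
eef_rot: [-0.051, 0.999, 0.0, -0.0]
wrist_force: [0.6, -0.2, -0.0]
grip_width: 59.7
```

Call:
send_rows:
  series:
    - {"ax": 0,"ay": 0,"az": 0,"tx": 0.1,"ty": 0,"tz": 0,"fingers": 0.5}
    - {"ax": 0,"ay": 0,"az": 0,"tx": 0,"ty": 0,"tz": 0,"fingers": 0.5}

```text
time: 8.85
position: [514.7, -31.9, 74.1]
eef_rot: [-0.051, 0.999, 0.0, -0.0]
wrist_force: [0.8, -0.3, -0.2]
grip_width: 60.1
```

Call:
send_rows:
  series:
    - {"ax": 0,"ay": 0,"az": 0,"tx": 0.05,"ty": 0,"tz": 0,"fingers": 0.5}
    - {"ax": 0,"ay": 0,"az": 0,"tx": 0,"ty": 0,"tz": 0,"fingers": 0.5}

```text
time: 9.1
position: [514.2, -32.0, 74.1]
eef_rot: [-0.051, 0.999, 0.0, -0.0]
wrist_force: [1.2, -0.6, -0.7]
grip_width: 60.1
```

Call:
send_rows:
  series:
    - {"ax": 0,"ay": 0,"az": 0,"tx": 0.05,"ty": 0,"tz": 0,"fingers": 0.5}
    - {"ax": 0,"ay": 0,"az": 0,"tx": 0,"ty": 0,"tz": 0,"fingers": 0.5}

```text
time: 9.35
position: [513.8, -32.1, 74.1]
eef_rot: [-0.051, 0.999, -0.0, -0.0]
wrist_force: [0.7, -0.5, -0.5]
grip_width: 59.9
```

Call:
send_rows:
  series:
    - {"ax": 0,"ay": 0,"az": 0,"tx": 0.05,"ty": 0,"tz": 0,"fingers": 0.5}
    - {"ax": 0,"ay": 0,"az": 0,"tx": 0,"ty": 0,"tz": 0,"fingers": 0.5}

```text
time: 9.6
position: [513.3, -32.1, 74.1]
eef_rot: [-0.051, 0.999, 0.0, -0.0]
wrist_force: [-0.2, -0.0, -0.8]
grip_width: 59.8
```

Call:
send_rows:
  series:
    - {"ax": 0,"ay": 0,"az": 0,"tx": 0.05,"ty": 0,"tz": 0,"fingers": 0.5}
    - {"ax": 0,"ay": 0,"az": 0,"tx": 0,"ty": 0,"tz": 0,"fingers": 0.5}

```text
time: 9.85
position: [512.8, -32.1, 74.1]
eef_rot: [-0.051, 0.999, 0.0, -0.0]
wrist_force: [0.6, 0.3, 0.2]
grip_width: 59.9
```

Call:
send_rows:
  series:
    - {"ax": 0,"ay": 0,"az": 0,"tx": 0.05,"ty": 0,"tz": 0,"fingers": 0.5}
    - {"ax": 0,"ay": 0,"az": 0,"tx": 0,"ty": 0,"tz": 0,"fingers": 0.5}

```text
time: 10.1
position: [512.3, -32.2, 74.1]
eef_rot: [-0.051, 0.999, 0.0, -0.0]
wrist_force: [0.6, 0.3, -0.4]
grip_width: 59.9
```

Call:
send_rows:
  series:
    - {"ax": 0,"ay": 0,"az": 0,"tx": 0.05,"ty": 0,"tz": 0,"fingers": 0.5}
    - {"ax": 0,"ay": 0,"az": 0,"tx": 0,"ty": 0,"tz": 0,"fingers": 0.5}

```text
time: 10.35
position: [512.1, -32.1, 74.1]
eef_rot: [-0.051, 0.999, 0.0, 0.0]
wrist_force: [1.0, 0.4, -1.1]
grip_width: 59.9
```

Call:
send_rows:
  series:
    - {"ax": 0,"ay": 0,"az": 0,"tx": 0.05,"ty": 0,"tz": 0,"fingers": 0.5}
    - {"ax": 0,"ay": 0,"az": 0,"tx": 0,"ty": 0,"tz": 0,"fingers": 0.5}

```text
time: 10.6
position: [511.4, -32.2, 74.1]
eef_rot: [-0.051, 0.999, 0.0, 0.0]
wrist_force: [2.0, 0.8, -0.1]
grip_width: 59.9
```

Run:
```python
from h import *
for i in range(4):
    c=r.capture("scene");print(r.sense()["wrist_force"].round(2))
go(510,-32,74,.103)
c=r.capture("scene")
cv2.imwrite("pics/s5.png",cv2.resize(c["frame"][230:310,300:420],(720,480),interpolation=cv2.INTER_CUBIC))
```

```text
[ 1.16  0.34 -1.15]
[ 2.04  0.51 -1.43]
[ 2.41  1.76 -1.46]
[ 1.95  1.23 -1.85]
t 10.8 pos [511.4 -32.2  74.1] yaw 0.1013 zdir [ 1.e-04  1.e-04 -1.e+00] F [ 1.95  1.23 -1.85] w 59.9
-> tool cm [0.14 0.03 0.01] az -0.0017
```

View pics/s5.png

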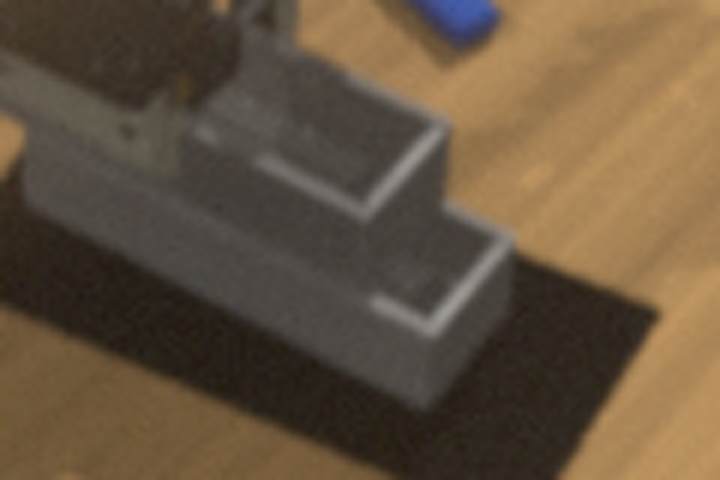

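Deep tray's +x rim corners at (447,122) and (370,215) in the crop, base's at (512,240) and (432,330). Fx is 2 N, which looks like the end stop; checking the stagger in numbers.

Run:
```python
from h import *
c=r.capture("scene")
R=lambda p,z:least_squares(lambda d:(proj(c,rect([*d,.103,z]))[:2]-((np.array(p)+.5)/6-.5+[300,230])).ravel(),[540,-30]).x
b=R([[512,236],[432,333]],56);d=R([[447,118],[368,217]],98);u=np.array([np.cos(.103),np.sin(.103)])
print(b,d,(d-b)@u,(d-b)@[-u[1],u[0]]); print(r.sense()["wrist_force"])
```

```text
[537.51316283 -31.57317198] [507.74620822 -34.38174595] -29.897967235971283 0.26688895095124665
[ 2.17639056  1.71051349 -1.68414993]
```

Call:
send_rows:
  series:
    - {"ax": 0,"ay": 0,"az": 0,"tx": 0.03,"ty": 0,"tz": 0,"fingers": 0.5}
    - {"ax": 0,"ay": 0,"az": 0,"tx": 0,"ty": 0,"tz": 0,"fingers": 0.5}

```text
time: 11.15
position: [511.0, -32.3, 74.1]
eef_rot: [-0.051, 0.999, 0.0, -0.0]
wrist_force: [2.0, 0.8, -1.2]
grip_width: 59.8
```

Stagger measures -29.9 mm, lateral 0.3, and force has levelled at 2 N, so it's against the lip. Releasing and going up.

Call:
send_rows:
  series:
    - {"ax": 0,"ay": 0,"az": 0,"tx": 0,"ty": 0,"tz": 0,"fingers": 0.3}
    - {"ax": 0,"ay": 0,"az": 0,"tx": 0,"ty": 0,"tz": 0,"fingers": 0.1}
    - {"ax": 0,"ay": 0,"az": 0,"tx": 0,"ty": 0,"tz": 0,"fingers": 0}
    - {"ax": 0,"ay": 0,"az": 0,"tx": 0,"ty": 0,"tz": 0,"fingers": 0}

```text
time: 11.65
position: [510.8, -32.4, 74.1]
eef_rot: [-0.051, 0.999, -0.0, -0.0]
wrist_force: [0.4, -1.0, 0.7]
grip_width: 88.7
```

Call:
send_rows:
  series:
    - {"ax": 0,"ay": 0,"az": 0,"tx": 0,"ty": 0,"tz": -2,"fingers": 0}
    - {"ax": 0,"ay": 0,"az": 0,"tx": 0,"ty": 0,"tz": -4,"fingers": 0}
    - {"ax": 0,"ay": 0,"az": 0,"tx": 0,"ty": 0,"tz": -4,"fingers": 0}
    - {"ax": 0,"ay": 0,"az": 0,"tx": 0,"ty": 0,"tz": -2,"fingers": 0}
    - {"ax": 0,"ay": 0,"az": 0.15,"tx": 0,"ty": -3,"tz": 0,"fingers": 0}

```text
time: 12.28
position: [515.6, -60.0, 196.5]
eef_rot: [0.024, 1.0, 0.0, 0.002]
wrist_force: [1.1, -0.4, 0.5]
grip_width: 91.7
```

Run:
```python
from h import *
go(465,-264,200,-.214)
```

```text
t 12.28 pos [515.6 -60.  196.5] yaw -0.0474 zdir [ 4.4e-03  7.0e-04 -1.0e+00] F [ 1.14 -0.41  0.48] w 91.7
-> tool cm [  4.09 -20.62  -0.39] az 0.1666
```

Call:
send_rows:
  series:
    - {"ax": 0,"ay": 0,"az": 0,"tx": 1,"ty": -5,"tz": 0,"fingers": 0}
    - {"ax": 0,"ay": 0,"az": 0,"tx": 1,"ty": -5.6,"tz": 0,"fingers": 0}
    - {"ax": 0,"ay": 0,"az": 0,"tx": 1,"ty": -5,"tz": 0,"fingers": 0}
    - {"ax": 0,"ay": 0,"az": 0,"tx": 1.1,"ty": -5,"tz": 0,"fingers": 0}
    - {"ax": 0,"ay": 0,"az": 0.167,"tx": 0,"ty": 0,"tz": 0,"fingers": 0}

```text
time: 12.9
position: [460.5, -271.5, 194.0]
eef_rot: [0.113, 0.994, -0.001, -0.0]
wrist_force: [-0.1, 0.4, 0.4]
grip_width: 91.8
```

Call:
send_rows:
  series:
    - {"ax": 0,"ay": 0,"az": 0,"tx": 0,"ty": 0,"tz": 0,"fingers": 0}
    - {"ax": 0,"ay": 0,"az": 0,"tx": 0,"ty": 0,"tz": 0,"fingers": 0}
    - {"ax": 0,"ay": 0,"az": 0,"tx": 0,"ty": 0,"tz": 0,"fingers": 0}

```text
time: 13.28
position: [463.5, -264.9, 194.1]
eef_rot: [0.106, 0.994, 0.0, 0.0]
wrist_force: [0.4, 0.5, 0.4]
grip_width: 91.7
```

Run:
```python
from h import *
import pickle
go(465,-264,15,-.214)
C={n:r.capture(n) for n in("wrist","top","scene")};pickle.dump(C,open("c6.pkl","wb"))
c=C["wrist"];print(proj(c,rect([465,-264,-.214,38])))
k=lambda n,x,y,w,h,W,H:cv2.resize(C[n]["frame"][y:y+h,x:x+w],(W,H),interpolation=cv2.INTER_CUBIC)
cv2.imwrite("pics/m6.png",np.vstack([k("wrist",200,70,240,270,400,450)[:300] if 0 else np.hstack([k("wrist",180,80,280,250,420,375),k("top",290,165,80,100,300,375)]),np.hstack([k("scene",290,220,140,84,360,216),k("scene",290,220,140,84,360,216)])] )if 0 else np.hstack([k("wrist",200,80,240,260,400,433),k("top",295,165,80,100,346,433)]))
```

```text
t 13.28 pos [ 463.5 -264.9  194.1] yaw -0.2123 zdir [ 1.e-04  3.e-04 -1.e+00] F [0.36 0.52 0.43] w 91.7
-> tool cm [-0.13  0.12 17.91] az 0.0017
[[352.50741012 310.43284877]
 [291.42878289 310.37433439]
 [287.11324164 117.61153786]
 [358.3098274  117.77455368]]
```

View pics/m6.png

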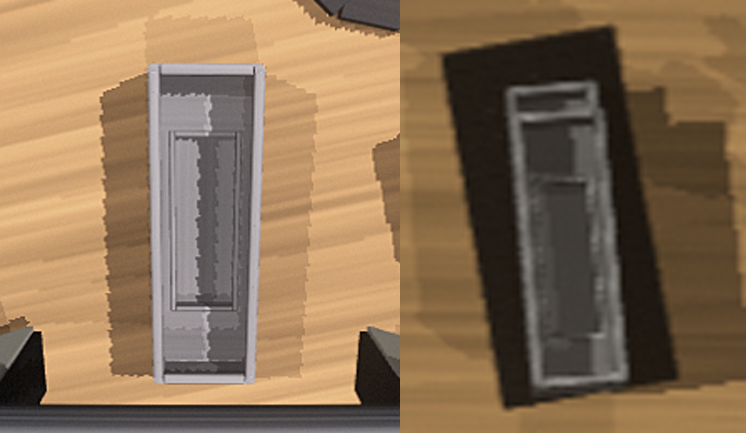

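Wrist: the shallow rim spans (149,65)–(265,65) to (154,382)–(255,382) in the crop, within 1.5 px of prediction. Top: the deep tray sits on the base, staggered toward -x and parallel, rim corners about (520,116), (604,110), (628,380), (533,390).

Run:
```python
from h import *
import pickle
C=pickle.load(open("c6.pkl","rb"))
w=(np.array([[255,382],[154,382],[149,65],[265,65]])+.5)*.6-.5+[200,80]
# order +x+y,+x-y,-x-y,-x+y : wrist image right=+y
p=fit([(C["wrist"],w)],[465,-264,-.214],38);print(p)
t=(np.array([[120,116],[204,110],[228,380],[133,390]])+.5)/4.325-.5+[295,165]
print(fit([(C["top"],t)],[511,-32,.1],98))
b=(np.array([[107,92],[198,82]])+.5)/4.325-.5+[295,165]
print(least_squares(lambda d:(proj(C["top"],rect([*d,.103,56]))[:2]-b).ravel(),[540,-30]))
go(p[0][0],p[0][1],15,p[0][2])
```

```text
(array([ 4.65218170e+02, -2.63214181e+02, -2.16694164e-01]), np.float64(0.9905252324925752), array([ 0.3,  1.5, -0.2,  1.3, -0.8, -1.2,  0.8, -0.9]))
(array([ 5.09684843e+02, -3.55167992e+01,  8.25279567e-02]), np.float64(0.5740447008274335), array([-1.1, -0.3,  0.9, -0.2,  0. ,  0.7,  0.2, -0.2]))
     message: `xtol` termination condition is satisfied.
     success: True
      status: 3
         fun: [ 1.371e-01 -3.062e-01 -1.376e-01  3.077e-01]
           x: [ 5.383e+02 -3.182e+01]
        cost: 0.11305880699556575
         jac: [[ 6.259e-03 -3.476e-01]
               [-3.352e-01 -6.022e-03]
               [ 3.700e-03 -3.472e-01]
               [-3.347e-01 -6.320e-03]]
        grad: [-5.681e-09 -4.028e-08]
  optimality: 4.027898913385765e-08
 active_mask: [ 0.000e+00  0.000e+00]
        nfev: 4
        njev: 3
t 13.43 pos [ 463.3 -265.4  194.1] yaw -0.214 zdir [ 0.e+00  1.e-04 -1.e+00] F [ 0.88  1.6  -0.07] w 92.0
-> tool cm [-0.14  0.26 17.91] az 0.0027
```

Call:
send_rows:
  series:
    - {"ax": 0,"ay": 0,"az": 0,"tx": -0.14,"ty": 0.24,"tz": 4,"fingers": 0}
    - {"ax": 0,"ay": 0,"az": 0,"tx": 0,"ty": 0,"tz": 5,"fingers": 0}
    - {"ax": 0,"ay": 0,"az": 0,"tx": 0,"ty": 0,"tz": 5,"fingers": 0}
    - {"ax": 0,"ay": 0,"az": 0,"tx": 0,"ty": 0,"tz": 3.2,"fingers": 0}
    - {"ax": 0,"ay": 0,"az": 0,"tx": 0,"ty": 0,"tz": 0.7,"fingers": 0}

```text
time: 14.05
position: [463.3, -262.7, 13.0]
eef_rot: [0.107, 0.994, 0.001, -0.002]
wrist_force: [-0.1, 0.2, 0.3]
grip_width: 91.8
```

Call:
send_rows:
  series:
    - {"ax": 0,"ay": 0,"az": 0,"tx": 0,"ty": 0,"tz": 0,"fingers": 0}
    - {"ax": 0,"ay": 0,"az": 0,"tx": 0,"ty": 0,"tz": 0,"fingers": 0.3}
    - {"ax": 0,"ay": 0,"az": 0,"tx": 0,"ty": 0,"tz": 0,"fingers": 0.5}
    - {"ax": 0,"ay": 0,"az": 0,"tx": 0,"ty": 0,"tz": 0,"fingers": 0.5}
    - {"ax": 0,"ay": 0,"az": 0,"tx": 0,"ty": 0,"tz": 0,"fingers": 0.5}
  newtons: 20

```text
time: 14.68
position: [465.3, -263.9, 15.7]
eef_rot: [0.108, 0.994, -0.0, 0.0]
wrist_force: [-0.3, 0.7, 4.9]
grip_width: 60.1
```

Call:
send_rows:
  series:
    - {"ax": 0,"ay": 0,"az": 0,"tx": 0,"ty": 0,"tz": -2,"fingers": 0.5}
    - {"ax": 0,"ay": 0,"az": 0,"tx": 0,"ty": 0,"tz": -4.5,"fingers": 0.5}
    - {"ax": 0,"ay": 0,"az": 0,"tx": 0,"ty": 0,"tz": -5,"fingers": 0.5}
    - {"ax": 0,"ay": 0,"az": 0,"tx": 0,"ty": 0,"tz": -4.5,"fingers": 0.5}
    - {"ax": 0,"ay": 0,"az": 0,"tx": 0,"ty": 0,"tz": -2,"fingers": 0.5}

```text
time: 15.3
position: [465.9, -264.5, 197.9]
eef_rot: [0.108, 0.994, -0.001, 0.002]
wrist_force: [-0.1, -0.7, -2.0]
grip_width: 60.0
```

Run:
```python
from h import *
go(531,-31,190,.1)
```

```text
t 15.3 pos [ 465.9 -264.5  197.9] yaw -0.2159 zdir [ 0.0033 -0.0019 -1.    ] F [-0.05 -0.73 -2.01] w 60.0
-> tool cm [-1.36 24.2   0.77] az -0.3159
```

Gripped at 60.1. Moving over the deep tray; in the TCP frame it sits at about (509.7,-32.3), yaw 0.102, so I start at +18 along it: (527.6,-30.5).

Call:
send_rows:
  series:
    - {"ax": 0,"ay": 0,"az": 0,"tx": -0.2,"ty": 4.2,"tz": 0,"fingers": 0.5}
    - {"ax": 0,"ay": 0,"az": 0,"tx": -0.2,"ty": 5.5,"tz": 0,"fingers": 0.5}
    - {"ax": 0,"ay": 0,"az": 0,"tx": -0.2,"ty": 5.5,"tz": 0,"fingers": 0.5}
    - {"ax": 0,"ay": 0,"az": 0,"tx": -0.2,"ty": 5,"tz": 0,"fingers": 0.5}
    - {"ax": 0,"ay": 0,"az": 0,"tx": -0.2,"ty": 4,"tz": 0,"fingers": 0.5}

```text
time: 15.92
position: [526.3, -27.2, 194.9]
eef_rot: [0.107, 0.994, 0.0, -0.0]
wrist_force: [0.4, 0.4, -1.6]
grip_width: 60.0
```

Call:
send_rows:
  series:
    - {"ax": 0,"ay": 0,"az": -0.11,"tx": 0,"ty": 0,"tz": 0,"fingers": 0.5}
    - {"ax": 0,"ay": 0,"az": -0.11,"tx": 0,"ty": 0,"tz": 0,"fingers": 0.5}
    - {"ax": 0,"ay": 0,"az": -0.096,"tx": 0,"ty": 0,"tz": 0,"fingers": 0.5}
    - {"ax": 0,"ay": 0,"az": 0,"tx": 0,"ty": 0,"tz": 2,"fingers": 0.5}
    - {"ax": 0,"ay": 0,"az": 0,"tx": 0,"ty": 0,"tz": 0,"fingers": 0.5}

```text
time: 16.55
position: [524.6, -29.7, 173.5]
eef_rot: [-0.05, 0.999, 0.0, -0.002]
wrist_force: [-0.1, -0.4, -2.4]
grip_width: 60.1
```

Call:
send_rows:
  series:
    - {"ax": 0,"ay": 0,"az": 0,"tx": 0,"ty": 0,"tz": 0,"fingers": 0.5}
    - {"ax": 0,"ay": 0,"az": 0,"tx": 0,"ty": 0,"tz": 0,"fingers": 0.5}
    - {"ax": 0,"ay": 0,"az": 0,"tx": 0,"ty": 0,"tz": 0,"fingers": 0.5}

```text
time: 16.92
position: [526.8, -29.6, 175.6]
eef_rot: [-0.05, 0.999, -0.0, 0.0]
wrist_force: [-0.7, -0.4, -1.9]
grip_width: 59.7
```

Run:
```python
from h import *
go(527.6,-30.5,117,.102)
```

```text
t 16.93 pos [526.8 -29.6 175.6] yaw 0.1002 zdir [ 8.e-04 -1.e-04 -1.e+00] F [-0.7  -0.39 -1.9 ] w 59.7
-> tool cm [-0.06 -0.09  5.86] az -0.0018
```

Call:
send_rows:
  series:
    - {"ax": 0,"ay": 0,"az": -0.002,"tx": -0.06,"ty": -0.09,"tz": 1.5,"fingers": 0.5}
    - {"ax": 0,"ay": 0,"az": 0,"tx": 0,"ty": 0,"tz": 2,"fingers": 0.5}
    - {"ax": 0,"ay": 0,"az": 0,"tx": 0,"ty": 0,"tz": 1.5,"fingers": 0.5}
    - {"ax": 0,"ay": 0,"az": 0,"tx": 0,"ty": 0,"tz": 0.7,"fingers": 0.5}
    - {"ax": 0,"ay": 0,"az": 0,"tx": 0,"ty": 0,"tz": 0,"fingers": 0.5}

```text
time: 17.55
position: [526.8, -30.4, 117.4]
eef_rot: [-0.051, 0.999, 0.0, -0.001]
wrist_force: [-0.7, 0.9, -1.1]
grip_width: 59.6
```

Run:
```python
from h import *
c=r.capture("scene");c=r.capture("scene");c=r.capture("scene")
go(527.6,-30.5,107,.102)
cv2.imwrite("pics/s7.png",cv2.resize(c["frame"][210:310,290:410],(720,600),interpolation=cv2.INTER_CUBIC))
p=r.sense()["position"]
for P in([p[0],p[1],.102,p[2]+22.3],[509.7,-32.3,.102,98],[539.5,-29.3,.102,56]): print(((proj(c,rect(P))[:2]-[290,210]+.5)*6-.5).round(0).tolist())
```

```text
t 17.7 pos [527.8 -30.4 118.7] yaw 0.1023 zdir [ 1.1e-03 -1.0e-04 -1.0e+00] F [-0.06  0.23 -1.83] w 59.6
-> tool cm [ 0.02 -0.    1.17] az 0.0003
[[574.0, 171.0], [482.0, 273.0]]
[[520.0, 237.0], [430.0, 337.0]]
[[584.0, 352.0], [497.0, 455.0]]
```

View pics/s7.png

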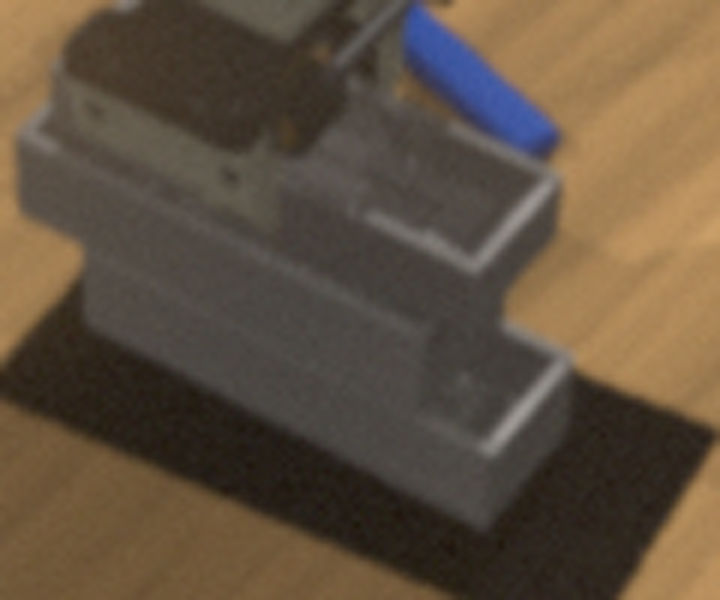

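Held tray corners at (560,178) and (475,273), base at (570,355) and (492,452). Both are offset from prediction by the same amount, so they're aligned. Lowering.

Call:
send_rows:
  series:
    - {"ax": 0,"ay": 0,"az": 0,"tx": 0,"ty": 0,"tz": 0.5,"fingers": 0.5}
    - {"ax": 0,"ay": 0,"az": 0,"tx": 0,"ty": 0,"tz": 0.3,"fingers": 0.5}
    - {"ax": 0,"ay": 0,"az": 0,"tx": 0,"ty": 0,"tz": 0,"fingers": 0.5}

```text
time: 18.08
position: [526.9, -30.5, 109.8]
eef_rot: [-0.051, 0.999, 0.0, -0.0]
wrist_force: [-0.8, -1.2, -2.1]
grip_width: 59.8
```

Call:
send_rows:
  series:
    - {"ax": 0,"ay": 0,"az": 0,"tx": 0,"ty": 0,"tz": 0.15,"fingers": 0.5}
    - {"ax": 0,"ay": 0,"az": 0,"tx": 0,"ty": 0,"tz": 0.1,"fingers": 0.5}
    - {"ax": 0,"ay": 0,"az": 0,"tx": 0,"ty": 0,"tz": 0,"fingers": 0.5}

```text
time: 18.45
position: [527.2, -30.4, 107.5]
eef_rot: [-0.051, 0.999, 0.0, -0.0]
wrist_force: [0.3, -0.3, -1.4]
grip_width: 59.4
```

Foot underside is at about 92, inside the lip at 98. Final seating steps.

Call:
send_rows:
  series:
    - {"ax": 0,"ay": 0,"az": 0,"tx": 0,"ty": 0,"tz": 0.1,"fingers": 0.5}
    - {"ax": 0,"ay": 0,"az": 0,"tx": 0,"ty": 0,"tz": 0,"fingers": 0.5}

```text
time: 18.7
position: [527.1, -30.5, 106.5]
eef_rot: [-0.051, 0.999, 0.0, -0.0]
wrist_force: [0.9, 0.2, -1.8]
grip_width: 60.0
```

Call:
send_rows:
  series:
    - {"ax": 0,"ay": 0,"az": 0,"tx": 0,"ty": 0,"tz": 0.05,"fingers": 0.5}
    - {"ax": 0,"ay": 0,"az": 0,"tx": 0,"ty": 0,"tz": 0,"fingers": 0.5}

```text
time: 18.95
position: [527.2, -30.5, 106.1]
eef_rot: [-0.051, 0.999, 0.0, -0.0]
wrist_force: [-0.3, -0.2, -2.2]
grip_width: 59.7
```

Call:
send_rows:
  series:
    - {"ax": 0,"ay": 0,"az": 0,"tx": 0,"ty": 0,"tz": 0.04,"fingers": 0.5}
    - {"ax": 0,"ay": 0,"az": 0,"tx": 0,"ty": 0,"tz": 0,"fingers": 0.5}

```text
time: 19.2
position: [527.3, -30.5, 105.7]
eef_rot: [-0.051, 0.999, 0.0, 0.0]
wrist_force: [-0.0, -0.4, -1.5]
grip_width: 59.7
```

Call:
send_rows:
  series:
    - {"ax": 0,"ay": 0,"az": 0,"tx": 0,"ty": 0,"tz": 0.03,"fingers": 0.5}
    - {"ax": 0,"ay": 0,"az": 0,"tx": 0,"ty": 0,"tz": 0,"fingers": 0.5}

```text
time: 19.45
position: [527.2, -30.5, 105.7]
eef_rot: [-0.051, 0.999, -0.0, 0.0]
wrist_force: [-1.1, 0.2, 2.6]
grip_width: 59.8
```

Call:
send_rows:
  series:
    - {"ax": 0,"ay": 0,"az": 0,"tx": 0,"ty": 0,"tz": 0.03,"fingers": 0.5}
    - {"ax": 0,"ay": 0,"az": 0,"tx": 0,"ty": 0,"tz": 0,"fingers": 0.5}

```text
time: 19.7
position: [527.3, -30.4, 105.6]
eef_rot: [-0.051, 0.999, -0.0, 0.0]
wrist_force: [-2.5, -0.0, 6.2]
grip_width: 60.0
```

Seated at 105.7. The middle tray is held only by friction, so I'm backing off until most of the weight is on the gripper, then sliding +x in small steps with averaged force readings.

Call:
send_rows:
  series:
    - {"ax": 0,"ay": 0,"az": 0,"tx": 0,"ty": 0,"tz": -0.07,"fingers": 0.5}
    - {"ax": 0,"ay": 0,"az": 0,"tx": -0.2,"ty": 0,"tz": 0,"fingers": 0.5}
    - {"ax": 0,"ay": 0,"az": 0,"tx": -0.2,"ty": 0,"tz": 0,"fingers": 0.5}
    - {"ax": 0,"ay": 0,"az": 0,"tx": -0.2,"ty": 0,"tz": 0,"fingers": 0.5}
    - {"ax": 0,"ay": 0,"az": 0,"tx": 0,"ty": 0,"tz": 0,"fingers": 0.5}

```text
time: 20.32
position: [533.6, -29.8, 105.7]
eef_rot: [-0.051, 0.999, 0.0, 0.0]
wrist_force: [-0.2, -1.1, -1.6]
grip_width: 60.3
```

```bash
cat >> h.py <<'E'
def favg(n=8):
    F=[]
    for _ in range(n): c=r.capture("scene");F.append(r.sense()["wrist_force"])
    s=r.sense();print(round(s["time"],2),s["position"].round(2),"F",np.mean(F,0).round(2),"+-",(np.std(F,0)/n**.5).round(2));return c
E
python3 -c "
from h import *
c=favg();cv2.imwrite('pics/ref8.png',c['frame'])"
```

```text
20.73 [533.08 -29.84 105.75] F [-0.15  0.25 -1.49] +- [0.2  0.17 0.09]
```

Call:
send_rows:
  series:
    - {"ax": 0,"ay": 0,"az": 0,"tx": -0.15,"ty": 0,"tz": 0,"fingers": 0.5}
    - {"ax": 0,"ay": 0,"az": 0,"tx": -0.15,"ty": 0,"tz": 0,"fingers": 0.5}
    - {"ax": 0,"ay": 0,"az": 0,"tx": 0,"ty": 0,"tz": 0,"fingers": 0.5}

```text
time: 21.1
position: [536.4, -29.5, 105.8]
eef_rot: [-0.051, 0.999, 0.0, 0.0]
wrist_force: [-0.1, 0.2, -2.4]
grip_width: 59.9
```

Call:
send_rows:
  series:
    - {"ax": 0,"ay": 0,"az": 0,"tx": -0.1,"ty": 0,"tz": 0,"fingers": 0.5}
    - {"ax": 0,"ay": 0,"az": 0,"tx": 0,"ty": 0,"tz": 0,"fingers": 0.5}
    - {"ax": 0,"ay": 0,"az": 0,"tx": 0,"ty": 0,"tz": 0,"fingers": 0.5}

```text
time: 21.48
position: [537.1, -29.5, 105.8]
eef_rot: [-0.051, 0.999, 0.0, -0.0]
wrist_force: [0.1, -0.4, -1.3]
grip_width: 60.0
```

```bash
python3 -c "
from h import *
favg()"
```

```text
21.88 [537.13 -29.44 105.81] F [-0.22  0.01 -1.7 ] +- [0.18 0.2  0.17]
```

Call:
send_rows:
  series:
    - {"ax": 0,"ay": 0,"az": 0,"tx": -0.1,"ty": 0,"tz": 0,"fingers": 0.5}
    - {"ax": 0,"ay": 0,"az": 0,"tx": 0,"ty": 0,"tz": 0,"fingers": 0.5}
    - {"ax": 0,"ay": 0,"az": 0,"tx": 0,"ty": 0,"tz": 0,"fingers": 0.5}

```text
time: 22.25
position: [538.2, -29.3, 105.8]
eef_rot: [-0.051, 0.999, 0.0, -0.0]
wrist_force: [0.3, 0.3, -2.1]
grip_width: 59.9
```

```bash
python3 -c "
from h import *
favg()"
```

```text
22.65 [538.16 -29.35 105.82] F [-0.04  0.27 -1.74] +- [0.13 0.23 0.17]
```

Call:
send_rows:
  series:
    - {"ax": 0,"ay": 0,"az": 0,"tx": -0.05,"ty": 0,"tz": 0,"fingers": 0.5}
    - {"ax": 0,"ay": 0,"az": 0,"tx": 0,"ty": 0,"tz": 0,"fingers": 0.5}
    - {"ax": 0,"ay": 0,"az": 0,"tx": 0,"ty": 0,"tz": 0,"fingers": 0.5}

```text
time: 23.02
position: [538.7, -29.3, 105.8]
eef_rot: [-0.051, 0.999, 0.0, 0.0]
wrist_force: [-0.2, -0.5, -2.4]
grip_width: 60.0
```

```bash
python3 -c "
from h import *
favg(12)"
```

```text
23.62 [538.62 -29.27 105.81] F [-0.15 -0.33 -1.91] +- [0.11 0.13 0.2 ]
```

Call:
send_rows:
  series:
    - {"ax": 0,"ay": 0,"az": 0,"tx": -0.05,"ty": 0,"tz": 0,"fingers": 0.5}
    - {"ax": 0,"ay": 0,"az": 0,"tx": 0,"ty": 0,"tz": 0,"fingers": 0.5}
    - {"ax": 0,"ay": 0,"az": 0,"tx": 0,"ty": 0,"tz": 0,"fingers": 0.5}

```text
time: 24.0
position: [539.1, -29.2, 105.8]
eef_rot: [-0.051, 0.999, 0.0, -0.0]
wrist_force: [0.8, 0.1, -2.8]
grip_width: 60.0
```

```bash
python3 -c "
from h import *
favg(10)"
```

```text
24.5 [539.12 -29.24 105.79] F [-0.13 -0.35 -1.93] +- [0.19 0.2  0.11]
```

Call:
send_rows:
  series:
    - {"ax": 0,"ay": 0,"az": 0,"tx": -0.05,"ty": 0,"tz": 0,"fingers": 0.5}
    - {"ax": 0,"ay": 0,"az": 0,"tx": 0,"ty": 0,"tz": 0,"fingers": 0.5}
    - {"ax": 0,"ay": 0,"az": 0,"tx": 0,"ty": 0,"tz": 0,"fingers": 0.5}

```text
time: 24.88
position: [539.6, -29.2, 105.8]
eef_rot: [-0.051, 0.999, 0.0, -0.0]
wrist_force: [0.7, 0.0, -2.6]
grip_width: 59.9
```

```bash
python3 -c "
from h import *
c=favg(12);cv2.imwrite('pics/ref9.png',c['frame'])"
```

```text
25.48 [539.65 -29.16 105.82] F [ 0.22 -0.09 -1.92] +- [0.13 0.08 0.14]
```

Call:
send_rows:
  series:
    - {"ax": 0,"ay": 0,"az": 0,"tx": -0.05,"ty": 0,"tz": 0,"fingers": 0.5}
    - {"ax": 0,"ay": 0,"az": 0,"tx": 0,"ty": 0,"tz": 0,"fingers": 0.5}
    - {"ax": 0,"ay": 0,"az": 0,"tx": 0,"ty": 0,"tz": 0,"fingers": 0.5}

```text
time: 25.85
position: [540.0, -29.2, 105.8]
eef_rot: [-0.051, 0.999, 0.0, -0.0]
wrist_force: [-0.6, -0.0, -1.6]
grip_width: 59.7
```

```bash
python3 -c "
from h import *
favg(8)"
```

```text
26.25 [540.03 -29.12 105.76] F [-0.57 -0.27 -2.19] +- [0.17 0.16 0.16]
```

Call:
send_rows:
  series:
    - {"ax": 0,"ay": 0,"az": 0,"tx": -0.05,"ty": 0,"tz": 0,"fingers": 0.5}
    - {"ax": 0,"ay": 0,"az": 0,"tx": 0,"ty": 0,"tz": 0,"fingers": 0.5}
    - {"ax": 0,"ay": 0,"az": 0,"tx": 0,"ty": 0,"tz": 0,"fingers": 0.5}

```text
time: 26.62
position: [540.5, -29.1, 105.8]
eef_rot: [-0.051, 0.999, 0.0, -0.0]
wrist_force: [-2.5, 0.7, -0.8]
grip_width: 59.6
```

```bash
python3 -c "
from h import *
c=favg(10);cv2.imwrite('pics/ref10.png',c['frame'])
f=lambda n:cv2.cvtColor(cv2.imread(n),cv2.COLOR_BGR2GRAY).astype(np.float32)
a=f('pics/ref8.png')
for n in('pics/ref9.png','pics/ref10.png'):
  b=f(n)
  for nm,(x,y,w,h) in dict(deep=(340,258,34,28),base=(358,265,34,34)).items():
    print(n,nm,cv2.phaseCorrelate(a[y:y+h,x:x+w],b[y:y+h,x:x+w],cv2.createHanningWindow((w,h),cv2.CV_32F)))
cv2.imwrite('pics/s10.png',cv2.resize(c['frame'][210:310,290:410],(720,600),interpolation=cv2.INTER_CUBIC))
"
```

```text
27.12 [540.64 -29.05 105.77] F [-1.6  -0.22 -1.77] +- [0.16 0.15 0.17]
pics/ref9.png deep ((0.2901751591923798, 0.030028636920604868), 1.0179472481762921)
pics/ref9.png base ((0.3774265907136467, 0.2606949902929294), 0.7711840191005189)
pics/ref10.png deep ((0.6846068894620245, 0.04668445989456593), 0.928278840471197)
pics/ref10.png base ((0.2885493942353108, 0.23177853622637556), 0.7167841173984386)
```

View pics/s10.png

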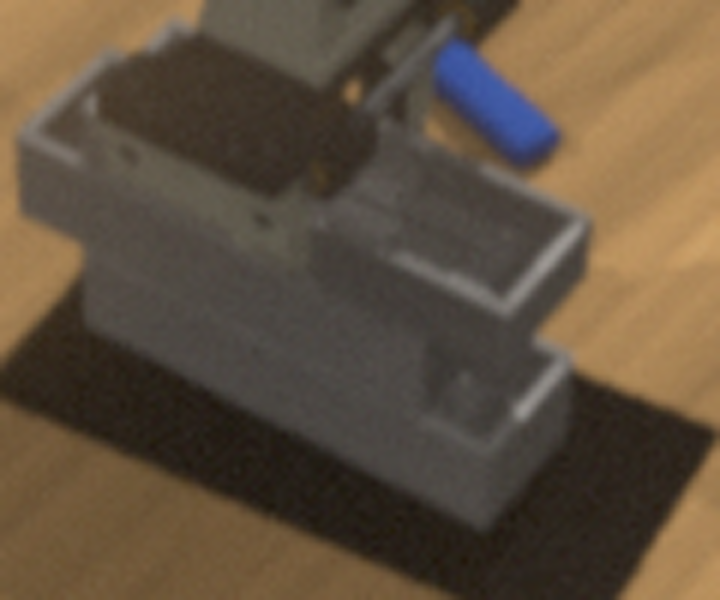

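Contact: Fx rose to -1.6 N at x = 540.6, and the shallow tray stands over the base, with rim corners at (590,222) and (510,312) and base corners at (570,350) and (490,450). Easing it down 0.1 mm and releasing.

Call:
send_rows:
  series:
    - {"ax": 0,"ay": 0,"az": 0,"tx": 0,"ty": 0,"tz": 0.01,"fingers": 0.5}
    - {"ax": 0,"ay": 0,"az": 0,"tx": 0,"ty": 0,"tz": 0,"fingers": 0.3}
    - {"ax": 0,"ay": 0,"az": 0,"tx": 0,"ty": 0,"tz": 0,"fingers": 0.1}
    - {"ax": 0,"ay": 0,"az": 0,"tx": 0,"ty": 0,"tz": 0,"fingers": 0}
    - {"ax": 0,"ay": 0,"az": 0,"tx": 0,"ty": 0,"tz": 0,"fingers": 0}

```text
time: 27.75
position: [540.8, -29.1, 105.8]
eef_rot: [-0.051, 0.999, 0.0, 0.0]
wrist_force: [0.5, -0.0, 0.3]
grip_width: 89.2
```

Call:
send_rows:
  series:
    - {"ax": 0,"ay": 0,"az": 0,"tx": 0,"ty": 0,"tz": -1.5,"fingers": 0}
    - {"ax": 0,"ay": 0,"az": 0,"tx": 0,"ty": 0,"tz": -4,"fingers": 0}
    - {"ax": 0,"ay": 0,"az": 0,"tx": 0,"ty": 0,"tz": -4,"fingers": 0}
    - {"ax": 0,"ay": 0,"az": 0,"tx": 0,"ty": 4,"tz": -2,"fingers": 0}
    - {"ax": 0,"ay": 0,"az": 0,"tx": 0,"ty": 6,"tz": 0,"fingers": 0}

```text
time: 28.38
position: [532.6, 69.5, 224.2]
eef_rot: [-0.049, 0.999, -0.0, 0.003]
wrist_force: [1.3, 1.5, -1.3]
grip_width: 92.2
```

Call:
send_rows:
  series:
    - {"ax": 0,"ay": 0,"az": 0,"tx": 0,"ty": 6,"tz": 0,"fingers": 0}
    - {"ax": 0,"ay": 0,"az": 0,"tx": 0,"ty": 6,"tz": 0,"fingers": 0}
    - {"ax": 0,"ay": 0,"az": 0,"tx": 0,"ty": 4,"tz": 0,"fingers": 0}
    - {"ax": 0,"ay": 0,"az": 0,"tx": 0,"ty": 0,"tz": 0,"fingers": 0}
    - {"ax": 0,"ay": 0,"az": 0,"tx": 0,"ty": 0,"tz": 0,"fingers": 0}

```text
time: 29.0
position: [514.4, 228.8, 221.3]
eef_rot: [-0.051, 0.999, -0.0, 0.0]
wrist_force: [-0.3, -0.7, 0.2]
grip_width: 91.5
```

Run:
```python
from h import *
import pickle
C={n:r.capture(n) for n in("top","scene")};pickle.dump(C,open("c11.pkl","wb"))
k=lambda n,x,y,w,h,W,H:cv2.resize(C[n]["frame"][y:y+h,x:x+w],(W,H),interpolation=cv2.INTER_CUBIC)
cv2.imwrite("pics/m11.png",np.hstack([k("scene",285,205,120,120,500,500),k("top",300,165,70,120,292,500)]))
T=C["top"];print("top pred",[((proj(T,rect(P))-[300,165]+.5)*4.1667-.5).round(0).tolist() for P in([540.3,-29.1,.102,128],[510,-32.2,.102,98],[540,-29.2,.102,56])])
go(0,0,0,0)
```

```text
top pred [[[79.0, 55.0], [169.0, 48.0], [194.0, 314.0], [102.0, 321.0]], [[83.0, 111.0], [172.0, 104.0], [197.0, 367.0], [106.0, 375.0]], [[79.0, 85.0], [166.0, 78.0], [190.0, 333.0], [101.0, 341.0]]]
t 29.1 pos [514.7 227.7 221. ] yaw 0.0997 zdir [ 4.e-04 -9.e-04 -1.e+00] F [ 0.58 -0.97  0.89] w 91.5
-> tool cm [ 53.49 -17.51  22.1 ] az 0.0997
```

View pics/m11.png

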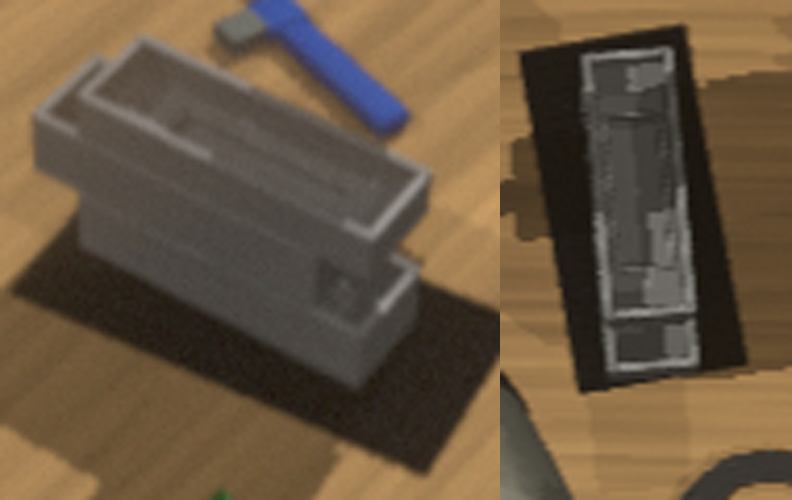

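Final view: the shallow rim is over the base, at (82,58)–(171,47) to (103,320)–(194,315) against predicted (79,55), (169,48), (102,321), (194,314). The deep end is at (108,373), (198,366) against predicted (106,375), (197,367). Both are level and parallel; now a quick check of the base's movement and the stagger.

Run:
```python
from h import *
import pickle
C=pickle.load(open("c11.pkl","rb"));u=np.array([np.cos(.103),np.sin(.103)])
g=lambda p:(np.array(p)+.5)/4.1667-.5+[300,165]
T,S=C["top"],C["scene"]
a=fit([(T,g([[82,56],[171,47],[194,315],[103,321]]))],[540,-29,.1],128);print("shallow",a[:2])
d=least_squares(lambda d:(proj(T,rect([*d,.103,98]))[2:]-g([[198,366],[108,374]])).ravel(),[510,-30]).x;print("deep",d,"rel",(a[0][:2]-d)@u,(a[0][:2]-d)@[-u[1],u[0]])
f=lambda i:cv2.cvtColor(i,cv2.COLOR_BGR2GRAY).astype(np.float32)
A,B=f(cv2.imread("pics/scene0.png")),f(S["frame"])
for n,(x,y,w,h) in dict(basecorner=(355,280,34,24),baseleft=(298,252,30,24),matcorner=(370,295,34,34)).items():
    print(n,cv2.phaseCorrelate(A[y:y+h,x:x+w],B[y:y+h,x:x+w],cv2.createHanningWindow((w,h),cv2.CV_32F)))
J=lambda P:proj(S,P)
print("px per +x mm",(J([550,-30,14])-J([540,-30,14]))/10)
```

```text
shallow (array([ 5.40132347e+02, -3.00254329e+01,  9.47836304e-02]), np.float64(0.18566887579688895))
deep [510.77306927 -33.34945869] rel 29.545448286836944 0.2877476323915119
basecorner ((-0.2218020873965294, -0.23615785381154986), 0.8267451077699661)
baseleft ((-0.5298860797042835, 0.23494950588706764), 0.8929402324888441)
matcorner ((0.04059911484718626, -0.03288099790091792), 1.18049927920471)
px per +x mm [[0.34560067 0.21710729]]
```

Stagger is 29.5 mm, lateral 0.3, and base shift is 1 mm at most. Handing in.

```bash
python3 -c "
from rig import r
print(r.hand_in())"
```

```text
the job is handed in; nothing more can be done
None
```

Both trays are stacked, let go and handed in at about 29 s. The deep tray went on the bottom tray and was slid toward the robot until its foot met the end of the lip. The shallow tray went on the deep one and was slid the opposite way, back over the bottom tray.

**Contact when sliding:** the deep tray met the lip at about 2 N and the shallow tray at about 1.6 N. I let go at that point in both cases.

**Final position, from the cameras:**

| Check | Measured | Wanted |
|---|---|---|
| Deep to bottom tray, lengthwise (just before release) | 29.9 mm | 30 mm |
| Shallow to deep tray, lengthwise | about 29.5 mm | 30 mm |
| Sideways offset | about 0.3 mm | 0 |
| Shallow tray yaw | 0.095 rad | bottom tray's 0.103 rad |

Both trays seated at the expected heights (about 48 and 90 mm for their feet) and looked level in the last picture.

**Less certain:**
- **Bottom tray:** the image comparison suggests it was pushed about 1 mm or less toward the robot while the deep tray was being seated. That is close to the measuring noise.
- **Single camera fits:** they disagreed with each other and with the arm's own position by 1–3 mm, so I relied mainly on contact force and relative offsets.
- **Other objects:** I moved only the two trays, and the gripper did not go near the brush, tin, hoof pick or insulator. I did not measure those objects again at the end.

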